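# Put the brittle calibration standard away in its snap-shut case

## Task

Take the brittle blue calibration standard off its sloped rest with a light grip and lower it gently, brass face up, flat and squarely inside the orange outline in the open case; keep hold of it until it is down on the pad, do not drop it. Then swing the case's cover over and press its front edge down gently until the catch snaps and holds it shut. Leave the bottle, the dish and the black specimen puck where they are.

Things in the scene. Friction and masses are not known exactly. Their poses are not given: they have to be found in the camera images.
- standard: brittle blue ceramic block, 60 (x) by 30 (y) by 14 mm (z), about 90 g, brass square on its top (+z); origin at the centre of its underside. It starts on the sloped rest: z leans 35 degrees from vertical, x runs up the slope. Pick it across its 30 mm width (y). Cracks if a finger presses it with over 45 N, or if pressed on the case with over 40 N: use the lightest grip (20 to 30 N)
- rest: sloped rest, fixed: dark steel plate, 100 mm up the slope by 110 mm wide, at 35 degrees, on a white foot 120 by 130 mm, 90 mm high; origin at the centre of the foot's underside, z up; the plate rises towards +x, its face looks up and to -x (roughly to the robot), its middle 60 mm above the origin. An aluminium ledge 6 mm high, 60 mm wide, low on the plate stops the standard
- case: white case base, fixed, 140 (x) by 134 (y) by 20 mm high with a black pad on top; origin at the centre of its underside on the bench; front faces -x, the cover's hinge is along the rear (+x) edge
- outline (a point): centre of the orange rectangle drawn on the pad, at pad height (20 mm above the bench); the outline is 84 mm along the case's x by 54 mm along its y, the standard's length goes along the case's x (either way round); axes as the case's
- cover (a joint): angle of the grey cover, rad: 0 shut, grows as it opens; starts at 1.5 to 1.75 (standing upright). It stays where left between about 0.65 and 1.75; let go lower, it springs back to about 0.6 unless the catch holds. The catch resists from about 0.06 rad (8 mm before shut), takes about 9 N at the front edge, then snaps to 0, a firm stop. Pressing the cover with over 35 N damages the case
- cover_hinge (a point): middle of the cover's hinge line, 22 mm above the bench at the rear of the case; the hinge line runs along the case's y; the point's axes turn with the cover and are the case's when shut
- cover_press (a point): where to press: outer (top) face of the cover, middle of its front edge; 122 mm from the hinge along the cover, 32 mm above it when shut. The cover is a shell 130 mm from hinge to front, 126 mm wide, 32 mm high, walls 4 mm, open underneath; standing upright, its hollow side looks to the robot, its outer face to the rear. Axes turn with the cover
- cover_tab (a point): middle of the orange tab on the cover's front edge, 18 mm long (forward), 40 mm wide and 8 mm thick, 141 mm from the hinge along the cover and 10 mm above it when shut; axes turn with the cover
- oil: bystander: amber bottle with a black cap, 38 mm diameter, 75 mm high; origin at the centre of its underside
- dish: bystander: white ceramic dish, 80 mm diameter, 22 mm high; origin at the centre of its underside
- puck: bystander: black specimen puck with a steel disc in its top, 40 mm diameter, 20 mm high; origin at the centre of its underside
Things that resemble listed ones, but are neither listed nor needed, are in the scene too. Of the things that look like the rest, take the one that is nearest to the robot's base at the start. Of the things that look like the standard, the smallest one is meant.

How it is judged:
By the outcome, as a careful person would: the job done as asked, in the order asked, and still so for the second after the job is handed in, with the robot touching nothing.
It also fails if it takes over 64 s, if anything falls off the work surface, if the arm or the gripper's body presses on something with over 40 N, if the wrist force passes 120 N, or if a joint passes its speed limit or range.

## Robot

A 6-joint arm with a two-finger parallel gripper is mounted at the origin on the work surface. World frame = base frame: x ahead of the robot, y to its left, z up, the work surface at z = 0. Lengths are in mm, angles in rad, forces in N, time in s.
With the tool pointing down it reaches from about 275 to 1000 mm from the base axis. Payload 8.4 kg.
Tool frame: the origin (TCP) lies on the centre line of the jaws, within the pads' length; the fingertips stand 17 mm ahead of it and the grasp point (between the pads) lies 2 mm behind it (r.tcp_to_tips is the z of the fingertips in the tool frame, in mm); z points along the fingers, y is the direction in which the jaws open and shut (so a half turn about z gives the same grasp; the last joint's range is limited). The gripper opens to 85 mm and grips with 20 to 120 N. Pads are 22 mm wide; open, the fingers measure 114 mm over their backs; the gripper's body (76 mm by 85 mm) begins 54 mm behind the grasp point. The pads swing forward as they close: fully open they stand 13 mm farther back than shut.
Start: joints at [-1.257, 0.353, 1.633, -0, 1.155, -0.002], TCP at [194.109, -594.096, 248.281] pointing down, gripper open.
Joint ranges: [-2.63, 2.63], [-0.92, 2.1], [0.06, 2.66], [-1.3, 4.44], [0, 2.69], [-3.02, 3.02]. Speed limits (rad/s): [2.22, 2.22, 2.79, 3.14, 3.14, 3.14].

## Interface

Orientations are given as [roll, pitch, yaw] about the fixed x, y, z axes, in that order (R = Rz(yaw) Ry(pitch) Rx(roll)).
In Python, from rig import r, cams, job gives the robot as it stands.
- The arm moves only by the tool drive_tool, never from a script. Its argument "deltas" is a list of rows, each a list of 4 numbers: the shift along the tool's x, y, z in cm, then the turn about the tool's z in rad. In form: [[x, y, z, roll], ...]. A call has 1 to 12 rows; each row shifts and turns the commanded pose from where the row before left it, along the tool's axes as they then stand; what a row does not reach is not made up. A row lasts 1/12 s, in which the tool goes at most 41.7 mm and 7.16 degrees, less where a joint would pass 70% of its speed; a pose out of reach is approached as far as the arm can. A call with a gripper value outside its range is refused whole. "jaw" is the closure, from 0 (fully open) to 1 (shut), set as the call begins (left out, the last holds). The fingers move at their own pace and stop on an object; "force" is the grip in N (left out, the last holds). Time passes only in rows, so rows that do not move let the fingers close. It gives the time, the measured TCP pose, the force and the opening at its end, in the units of the state.
- r.sense(): the state, without advancing time (a new reading comes with each control period).
- cams.grab_frame(name): name is "scene" or "top" or "wrist"; returns (picture, depth): 420x560x3 uint8, red, green, blue; 420x560 float32, mm along the optical axis (not along the pixel's ray), 0 where there is no reading.
- cams.camera_params(name): a dict with "fx", "fy", "cx", "cy" (pixels), "R" (3x3) and "t" (3): a world point X has camera coordinates R X + t. Camera axes: x right, y down, z forward; pixel columns grow to the right and rows downward; lengths in mm; the calibration is good to about 2 mm. The wrist camera is an equidistant fisheye: a pixel r from the principal point sees the ray r / f radians off the axis. A picture is of the moment at which its call begins: read the wrist's pose just before it. camera_params takes no time and is no camera call; for the wrist camera it gives the pose at the moment of the call.
- job.sign_off(): hands the job in, once; it reports no verdict.
The state is a dict: "clock": time; "qpos": joint angles; "qvel": joint speeds; "joint_efforts": joint torques, N m; "eef_pos": TCP position; "tcp_rot": TCP orientation; "contact_force": force on the tool from outside, world axes, zero at the start; "wrist_torque": the same for the moment, N m; "opening": opening from 0.0 (shut) to 1.0 (fully open).
Only numpy, scipy, OpenCV 4.12 (cv2) and the standard library are available. Lean on these libraries where they do the work, as an engineer would, in place of code of your own. Each camera call takes 0.05 s, during which the arm holds its last target. There are 200 camera calls.

## Working session

There is one attempt and no reset: what is moved stays moved. The work goes in short steps, Python scripts to look and compute and a tool call to move; the robot and the scene stay as the last step left them, time stands still between calls to the robot, and variables do not carry over. Pictures are saved under pics/ and viewed, about 8 in all and at most 12, crops included, and the job is handed in when it is done.

Besides the shell and the picture viewer there is one more tool, called after ">>>" by a JSON object that holds its "name" and its "arguments", one argument or row to a line. drive_tool: Moves the arm, as the interface text tells. Its arguments: {"type":"object","properties":{"deltas":{"type":"array"},"jaw":{"type":"number"},"force":{"type":"number"}},"required":["deltas"]}

```bash
mkdir -p pics; ls
python3 - <<'E'
from rig import r,cams,job
import cv2,numpy as np
s=r.sense();print(s, r.tcp_to_tips)
for n in ['scene','top']:
    p,d=cams.grab_frame(n); cv2.imwrite(f'pics/{n}0.png',p[:,:,::-1]); np.savez(f'{n}0.npz',p=p,d=d,**cams.camera_params(n))
    c=cams.camera_params(n);print(n,c,-np.array(c['R']).T@np.array(c['t']))
E
```

```text
pics
{'clock': 0.0, 'qpos': array([-1.25739178e+00,  3.53656282e-01,  1.63411838e+00,  5.60403515e-06,
        1.15521578e+00, -2.41044825e-03]), 'qvel': array([-0.00168672,  0.00116439,  0.00081008,  0.00051741, -0.00117722,
       -0.00049189]), 'joint_efforts': array([-7.87403078e-04, -6.05256701e+01, -3.42058110e+01,  9.77515924e-05,
        9.65032697e-03, -2.02309320e-05]), 'eef_pos': array([ 193.97650979, -593.66415247,  247.56333071]), 'tcp_rot': array([-3.14019488e+00, -8.49314039e-06,  3.15812725e-01]), 'contact_force': array([-0.08341482, -0.48667867,  0.38812541]), 'wrist_torque': array([-0.00355283,  0.01679945, -0.0361365 ]), 'opening': 0.998379805111854} 17.0
scene {'fx': 380.2752262657961, 'fy': 380.2752262657961, 'cx': 277.6070150943367, 'cy': 209.2709767443879, 'R': array([[-0.69577965,  0.71788641, -0.02301719],
       [ 0.4040647 ,  0.36472555, -0.83887245],
       [-0.59382017, -0.59297081, -0.54384117]]), 't': array([ 347.31977676, -157.48780307, 1457.89793636])} [1171.02250023  672.5946038   668.74706069]
top {'fx': 380.6573785606528, 'fy': 380.6573785606528, 'cx': 278.10364334323225, 'cy': 209.97269551798698, 'R': array([[-0.02047155, -0.99960289, -0.01936419],
       [-0.99725466,  0.02179437, -0.07076826],
       [ 0.07116218,  0.0178623 , -0.99730481]]), 't': array([  27.50442144,  523.48204408, 1011.60718409])} [ 450.61979061   -1.98508993 1046.45922152]
```

View pictures.

View pics/scene0.png

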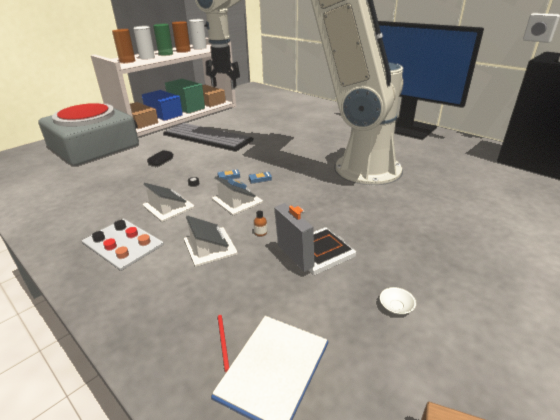

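View pics/top0.png

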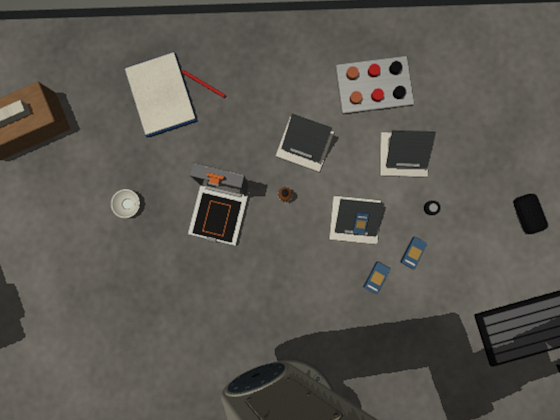

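```bash
cat > h.py <<'E'
import numpy as np,cv2
def load(n): 
    f=np.load(n+'.npz'); return f['p'],f['d'],f
def depth_pts(f,uv):  # uv Nx2 -> world using depth
    uv=np.asarray(uv); z=f['d'][uv[:,1],uv[:,0]].astype(float)
    c=np.c_[(uv[:,0]-f['cx'])/f['fx']*z,(uv[:,1]-f['cy'])/f['fy']*z,z]
    return (c-f['t'])@f['R']
def plane_pt(f,uv,h):
    uv=np.atleast_2d(np.asarray(uv,float)); C=-f['R'].T@f['t']
    d=np.c_[(uv[:,0]-f['cx'])/f['fx'],(uv[:,1]-f['cy'])/f['fy'],np.ones(len(uv))]@f['R']
    return C+d*((h-C[2])/d[:,2])[:,None]
def mask(p,lo,hi): return cv2.inRange(cv2.cvtColor(p,cv2.COLOR_RGB2HSV),lo,hi)
def box(m,x0,y0,x1,y1): o=np.zeros_like(m); o[y0:y1,x0:x1]=m[y0:y1,x0:x1]; return o
E
python3 - <<'E'
from h import *
np.set_printoptions(precision=3,suppress=True)
p,d,f=load('top0')
for nm,b in dict(std=(335,195,385,245),a=(398,232,430,272),b=(360,258,394,298)).items():
    m=box(mask(p,(100,80,40),(125,255,255)),*b)|(box(mask(p,(12,60,60),(30,255,255)),*b))
    P=np.argwhere(m)[:,::-1]; W=depth_pts(f,P)
    print(nm,len(P),W.mean(0),cv2.minAreaRect(P.astype(np.float32)),cv2.minAreaRect(W[:,:2].astype(np.float32)),W[:,2].min(),W[:,2].max())
    if nm=='std':
        A=np.c_[W[:,:2],np.ones(len(W))];print('plane',np.linalg.lstsq(A,W[:,2],rcond=None)[0])
m=box(mask(p,(12,60,60),(30,255,255)),335,195,385,245);P=np.argwhere(m)[:,::-1];print('brass',len(P),depth_pts(f,P).mean(0))
# outline
m=box(mask(p,(3,130,80),(20,255,255)),190,192,250,250);P=np.argwhere(m)[:,::-1]
W=plane_pt(f,P,20);print('outl',len(P),cv2.minAreaRect(W[:,:2].astype(np.float32)),W.mean(0))
# case white: 
m=box(mask(p,(0,0,150),(180,50,255)),180,185,255,250);P=np.argwhere(m)[:,::-1];W=plane_pt(f,P,20);print('case',cv2.minAreaRect(W[:,:2].astype(np.float32)))
# tab
m=box(mask(p,(3,130,80),(20,255,255)),200,165,230,190);P=np.argwhere(m)[:,::-1];W=depth_pts(f,P);print('tab',len(P),W.mean(0),W.min(0),W.max(0))
# rest white foot + plate
m=box(mask(p,(0,0,150),(180,50,255)),325,190,390,248);P=np.argwhere(m)[:,::-1];W=plane_pt(f,P,5);print('rest',cv2.minAreaRect(W[:,:2].astype(np.float32)))
for y in range(190,250,4):
  u=np.c_[[335,345,375]+np.zeros(3,int),[y]*3];print(y,depth_pts(f,u).round(0).tolist())
v=cv2.resize(p[150:260,180:440],None,fx=3,fy=3,interpolation=2);cv2.imwrite('pics/crop.png',v[:,:,::-1])
E
```

```text
std 226 [ 483.04  -193.167   71.662] ((360.3846130371094, 222.57691955566406), (12.355316162109375, 22.945585250854492), 11.309932708740234) ((482.1527099609375, -106.55903625488281), (56.60403060913086, 210.98838806152344), 1.7622926235198975) 31.218490605502314 1046.4592215197579
plane [  0.66    3.382 406.156]
a 382 [ 404.925 -342.276   20.498] ((413.4000549316406, 252.2000274658203), (15.205260276794434, 28.621667861938477), 26.56505012512207) ((442.9742126464844, -190.85227966308594), (369.0814208984375, 81.828369140625), 75.18110656738281) 2.505310470364628 1046.4592215197579
b 380 [ 341.036 -242.008   20.797] ((376.3000183105469, 277.4000244140625), (15.205260276794434, 29.06888198852539), 26.56505012512207) ((400.0345458984375, -137.54556274414062), (284.6486511230469, 77.3565673828125), 59.15937423706055) -2.259507604896261 1046.4592215197579
brass 65 [ 480.    -194.745   67.188]
outl 193 ((506.16436767578125, 184.721435546875), (60.76026153564453, 88.59784698486328), 74.90032958984375) [505.456 184.605  20.   ]
case ((514.4982299804688, 181.62283325195312), (132.40240478515
[... 638 characters left out ...]
.0, -156.0, 69.0], [515.0, -232.0, 74.0]]
214 [[510.0, -138.0, 11.0], [507.0, -156.0, 65.0], [504.0, -232.0, 72.0]]
218 [[499.0, -137.0, 12.0], [496.0, -157.0, 59.0], [495.0, -233.0, 63.0]]
222 [[489.0, -138.0, 7.0], [486.0, -158.0, 50.0], [484.0, -234.0, 60.0]]
226 [[478.0, -137.0, 8.0], [476.0, -159.0, 44.0], [474.0, -237.0, 45.0]]
230 [[466.0, -133.0, 39.0], [466.0, -158.0, 43.0], [464.0, -237.0, 41.0]]
234 [[456.0, -137.0, 8.0], [455.0, -163.0, 11.0], [454.0, -239.0, 34.0]]
238 [[445.0, -136.0, 10.0], [445.0, -163.0, 10.0], [443.0, -243.0, 11.0]]
242 [[434.0, -137.0, 3.0], [434.0, -164.0, 0.0], [432.0, -243.0, 10.0]]
246 [[423.0, -136.0, 1.0], [423.0, -163.0, 3.0], [421.0, -246.0, -3.0]]
```

View pics/crop.png

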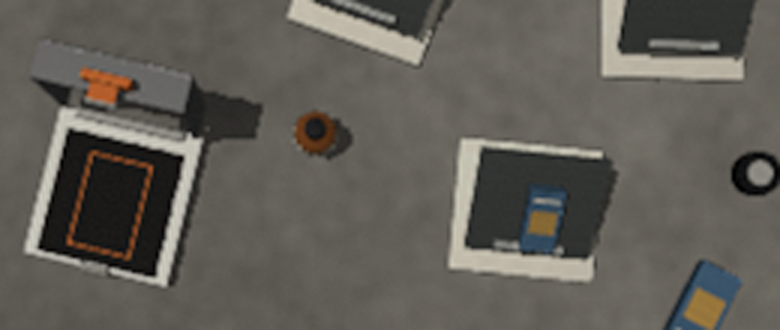

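```bash
cat >> h.py <<'E'
def plan(s,xyz,yaw):
    y0=s['tcp_rot'][2]; p=np.asarray(xyz)-s['eef_pos']
    ex=np.array([np.cos(yaw),np.sin(yaw),0]);ey=np.array([np.sin(yaw),-np.cos(yaw),0])
    dr=-((yaw-y0+np.pi)%(2*np.pi)-np.pi)
    t=np.array([p@ex,p@ey,-p[2]])/10
    print('turn',round(dr,3),'then shift cm',t.round(2),'rows>=',np.linalg.norm(t)/4.17)
def snap(n,k):
    from rig import cams
    c=cams.camera_params(n);p,d=cams.grab_frame(n);np.savez(k+'.npz',p=p,d=d,**c);cv2.imwrite(f'pics/{k}.png',p[:,:,::-1]);return p,d,c
def wrist_plane(f,uv,h):  # equidistant fisheye
    uv=np.atleast_2d(np.asarray(uv,float)); a=(uv[:,0]-f['cx'])/f['fx'];b=(uv[:,1]-f['cy'])/f['fy'];th=np.hypot(a,b)
    k=np.where(th>1e-9,np.sin(th)/np.maximum(th,1e-9),1)
    d=np.c_[a*k,b*k,np.cos(th)]@f['R']; C=-f['R'].T@f['t']
    h=np.asarray(h,float)
    return C+d*((h-C[2])/d[:,2])[:,None]
def wrist_px(f,X):
    c=np.atleast_2d(X)@f['R'].T+f['t'];rr=np.hypot(c[:,0],c[:,1]);th=np.arctan2(rr,c[:,2])
    return np.c_[f['cx']+f['fx']*th*c[:,0]/rr,f['cy']+f['fy']*th*c[:,1]/rr]
def wrist_depth(f,uv):
    uv=np.asarray(uv);z=f['d'][uv[:,1],uv[:,0]].astype(float)
    a=(uv[:,0]-f['cx'])/f['fx'];b=(uv[:,1]-f['cy'])/f['fy'];th=np.hypot(a,b);k=np.tan(th)/np.maximum(th,1e-9)
    c=np.c_[a*k*z,b*k*z,z]; ok=z>0
    return ((c-f['t'])@f['R'])[ok],uv[ok]
E
python3 - <<'E'
from h import *
from rig import r,cams
plan(r.sense(),(440,-190,230),-.11)
c=cams.camera_params('wrist');print(c['R'],-c['R'].T@c['t'],c['fx'])
E
```

```text
turn 0.426 then shift cm [ 20.02 -42.83   1.76] rows>= 11.345222486468364
[[ 3.11051955e-01 -9.50392813e-01 -4.27094846e-04]
 [-9.17148934e-01 -3.00289396e-01  2.62038377e-01]
 [-2.49167643e-01 -8.11158400e-02 -9.65057359e-01]] [ 257.86540558 -574.01737159  373.12314584] 325.19226210127806
```

>>> {"name": "drive_tool", "arguments": {
  "deltas": [
    [0, 0, 0, 0.107],
    [0, 0, 0, 0.107],
    [0, 0, 0, 0.106],
    [0, 0, 0, 0.106],
    [1.54, -3.3, 0.14, 0],
    [1.54, -3.3, 0.14, 0],
    [1.54, -3.3, 0.14, 0],
    [1.54, -3.3, 0.14, 0],
    [1.54, -3.3, 0.14, 0],
    [1.54, -3.3, 0.14, 0],
    [1.54, -3.3, 0.14, 0],
    [1.54, -3.3, 0.14, 0]
  ],
  "jaw": 0,
  "force": 22
}}

```text
clock: 1.1
eef_pos: [346.0, -343.5, 236.9]
tcp_rot: [-3.141, 0.0, -0.111]
contact_force: [0.9, 0.3, 0.6]
opening: 1.003
```

>>> {"name": "drive_tool", "arguments": {
  "deltas": [
    [1.54, -3.3, 0.14, 0],
    [1.54, -3.3, 0.14, 0],
    [1.54, -3.3, 0.14, 0],
    [1.54, -3.3, 0.14, 0],
    [1.54, -3.3, 0.14, 0],
    [0, 0, 0, 0],
    [0, 0, 0, 0],
    [0, 0, 0, 0]
  ]
}}

```text
clock: 1.77
eef_pos: [440.0, -189.7, 229.9]
tcp_rot: [3.141, 0.001, -0.109]
contact_force: [0.1, -0.2, -0.0]
opening: 0.999
```

Run:
```python
from h import *
from rig import r
s=r.sense();print(s['clock'],s['eef_pos'],s['tcp_rot'],s['qpos'],s['contact_force'])
snap('wrist','w1')
```

```text
1.7667 [ 440.03469026 -189.65374685  229.86990964] [ 3.14140651e+00  6.84473006e-04 -1.09016408e-01] [-4.09811159e-01  1.45830038e-01  1.95532109e+00 -4.41028077e-04
  1.04104016e+00  1.27022449e+00] [ 0.07748365 -0.23320625 -0.0497883 ]
```

View pics/w1.png

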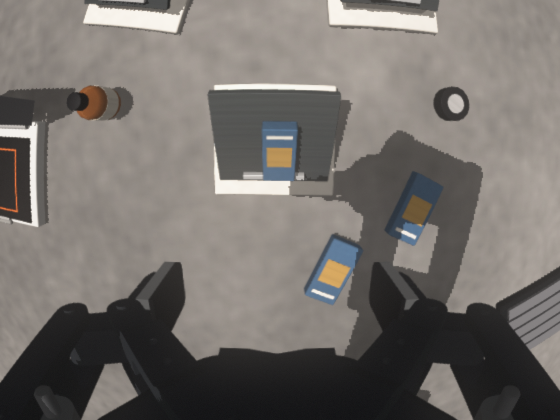

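Run:
```python
from h import *
np.set_printoptions(precision=2,suppress=True)
p,d,f=load('w1'); b=(250,110,310,190)
m=box(mask(p,(100,80,30),(125,255,255)),*b); br=box(mask(p,(12,80,60),(30,255,255)),*b)
a=cv2.morphologyEx(m|br,cv2.MORPH_CLOSE,np.ones((9,9)))
P=np.argwhere(a)[:,::-1];rc=cv2.minAreaRect(P.astype(np.float32));print(rc,cv2.boxPoints(rc))
W,_=wrist_depth(f,np.argwhere(cv2.erode(a,np.ones((5,5))))[:,::-1]);print(W[:,2].min(),W[:,2].max())
q=np.linalg.lstsq(np.c_[W[:,:2],np.ones(len(W))],W[:,2],rcond=None)[0];n=np.r_[-q[:2],1];n/=np.linalg.norm(n);print('n',n,'tilt',np.degrees(np.arccos(n[2])),'yaw',np.degrees(np.arctan2(-n[1],-n[0])),'res',(W@n).std())
c0=(W@n).mean();C=-f['R'].T@f['t']
def onp(uv):
    A=wrist_plane(f,uv,0);dd=A-C;return C+dd*((c0-C@n)/(dd@n))[:,None]
B=onp(np.argwhere(br)[:,::-1]).mean(0);print('brass',B)
# plane basis
ex=np.array([1,0,q[0]]);ex-=0;yw=-.11;ex=np.array([np.cos(yw),np.sin(yw),0]);ex-=n*(ex@n);ex/=np.linalg.norm(ex);ey=np.cross(n,ex)
T=onp(P)-B;uv=np.c_[T@ex,T@ey];rr=cv2.minAreaRect(uv.astype(np.float32));print('rect in plane',rr,uv.min(0),uv.max(0))
cen=B+ex*rr[0][0]+ey*rr[0][1];print('centre top',cen)
# plate foot orientation
```

```text
((279.5, 150.5), (35.0, 57.0), -0.0) [[262. 179.]
 [262. 122.]
 [297. 122.]
 [297. 179.]]
52.765937742035476 85.68751849368988
n [-0.52  0.06  0.85] tilt 31.832981851226936 yaw -6.018123050840909 res 1.631052677423897
brass [ 481.17 -196.92   67.6 ]
rect in plane ((5.130847930908203, -0.4333915710449219), (61.982215881347656, 29.06092643737793), 0.17386823892593384) [-25.84 -14.89] [36.16 14.17]
centre top [ 485.45 -197.84   70.3 ]
```

Run:
```python
from h import *
from rig import r
plan(r.sense(),(487,-198,95),-.107)
```

```text
turn -0.003 then shift cm [ 4.77  0.27 13.49] rows>= 3.432831932166348
```

>>> {"name": "drive_tool", "arguments": {
  "deltas": [
    [1.19, 0.07, 0, 0],
    [1.19, 0.07, 0, 0],
    [1.19, 0.07, 0, 0],
    [1.2, 0.06, 0, 0],
    [0, 0, 2.5, 0],
    [0, 0, 2.5, 0],
    [0, 0, 2.5, 0],
    [0, 0, 2.0, 0],
    [0, 0, 2.0, 0],
    [0, 0, 2.0, 0],
    [0, 0, 0, 0],
    [0, 0, 0, 0]
  ],
  "jaw": 0.5,
  "force": 22
}}

```text
clock: 2.82
eef_pos: [487.4, -197.7, 94.3]
tcp_rot: [-3.141, 0.002, -0.11]
contact_force: [0.0, -0.6, -1.0]
opening: 0.5
```

Run:
```python
from h import *
from rig import r
s=r.sense();print(s['clock'],s['eef_pos'],s['tcp_rot'],s['contact_force'],s['opening'])
p,d,c=snap('wrist','w2');v=cv2.resize(p[100:380,130:430],None,fx=2.1,fy=2.1);cv2.imwrite('pics/w2c.png',v[:,:,::-1])
```

```text
2.8167 [ 487.44398545 -197.73499546   94.2709433 ] [-3.14094125e+00  2.20674164e-03 -1.10482374e-01] [ 0.01776817 -0.63406758 -1.02791979] 0.5003388070098372
```

View pics/w2c.png

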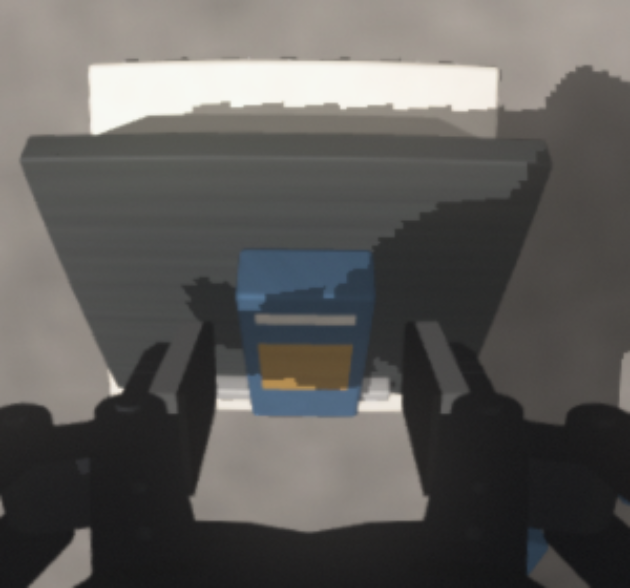

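>>> {"name": "drive_tool", "arguments": {
  "deltas": [
    [-0.1, 0, 0.4, 0],
    [0, 0, 0.4, 0],
    [0, 0, 0.3, 0],
    [0, 0, 0, 0],
    [0, 0, 0, 0]
  ]
}}

```text
clock: 3.28
eef_pos: [486.4, -197.5, 84.3]
tcp_rot: [3.142, -0.0, -0.11]
contact_force: [0.0, 0.3, 0.1]
opening: 0.497
```

>>> {"name": "drive_tool", "arguments": {
  "deltas": [
    [0, 0, 0.1, 0],
    [0, 0, 0.1, 0],
    [0, 0, 0, 0]
  ]
}}

```text
clock: 3.53
eef_pos: [486.4, -197.5, 82.0]
tcp_rot: [-3.142, 0.0, -0.11]
contact_force: [0.8, -0.8, -0.7]
opening: 0.501
```

>>> {"name": "drive_tool", "arguments": {
  "deltas": [
    [0, 0, 0.1, 0],
    [0, 0, 0, 0]
  ]
}}

```text
clock: 3.7
eef_pos: [486.3, -197.5, 81.0]
tcp_rot: [-3.142, 0.0, -0.11]
contact_force: [0.3, -0.1, 0.1]
opening: 0.5
```

>>> {"name": "drive_tool", "arguments": {
  "deltas": [
    [0, 0, 0.1, 0],
    [0, 0, 0.1, 0],
    [0, 0, 0, 0]
  ]
}}

```text
clock: 3.95
eef_pos: [486.3, -197.5, 78.9]
tcp_rot: [-3.142, 0.0, -0.11]
contact_force: [-0.3, -0.3, -0.6]
opening: 0.504
```

>>> {"name": "drive_tool", "arguments": {
  "deltas": [
    [0, 0, 0.1, 0],
    [0, 0, 0, 0]
  ]
}}

```text
clock: 4.12
eef_pos: [486.3, -197.5, 77.9]
tcp_rot: [-3.142, 0.0, -0.11]
contact_force: [-0.2, 0.7, 0.6]
opening: 0.503
```

>>> {"name": "drive_tool", "arguments": {
  "deltas": [
    [0, 0, 0.1, 0],
    [0, 0, 0, 0]
  ]
}}

```text
clock: 4.28
eef_pos: [486.3, -197.5, 76.9]
tcp_rot: [-3.142, 0.0, -0.11]
contact_force: [0.1, -0.3, 0.2]
opening: 0.496
```

>>> {"name": "drive_tool", "arguments": {
  "deltas": [
    [0, 0, 0.1, 0],
    [0, 0, 0, 0]
  ]
}}

```text
clock: 4.45
eef_pos: [486.3, -197.5, 75.9]
tcp_rot: [-3.142, 0.0, -0.11]
contact_force: [0.7, -0.3, -0.8]
opening: 0.499
```

>>> {"name": "drive_tool", "arguments": {
  "deltas": [
    [0, 0, 0.1, 0],
    [0, 0, 0, 0]
  ]
}}

```text
clock: 4.62
eef_pos: [486.5, -197.6, 75.4]
tcp_rot: [3.142, -0.0, -0.11]
contact_force: [-0.9, 0.1, 6.4]
opening: 0.503
```

>>> {"name": "drive_tool", "arguments": {
  "deltas": [
    [0, 0, 0.1, 0],
    [0, 0, 0, 0]
  ]
}}

```text
clock: 4.78
eef_pos: [486.6, -197.6, 75.2]
tcp_rot: [3.141, -0.0, -0.11]
contact_force: [-4.9, 1.5, 16.8]
opening: 0.505
```

>>> {"name": "drive_tool", "arguments": {
  "deltas": [
    [0, 0, -0.4, 0],
    [0, 0, 0, 0],
    [0, 0, 0, 0]
  ]
}}

```text
clock: 5.03
eef_pos: [486.6, -197.6, 78.2]
tcp_rot: [3.141, -0.0, -0.11]
contact_force: [0.8, -0.0, -0.1]
opening: 0.5
```

>>> {"name": "drive_tool", "arguments": {
  "deltas": [
    [0, 0, 0, 0],
    [0, 0, 0, 0],
    [0, 0, 0, 0],
    [0, 0, 0, 0],
    [0, 0, 0, 0],
    [0, 0, 0, 0],
    [0, 0, 0, 0],
    [0, 0, 0, 0]
  ],
  "jaw": 1,
  "force": 22
}}

```text
clock: 5.7
eef_pos: [486.3, -197.5, 78.0]
tcp_rot: [-3.142, 0.0, -0.11]
contact_force: [-1.3, 0.0, 1.8]
opening: 0.344
```

>>> {"name": "drive_tool", "arguments": {
  "deltas": [
    [0, 0, -0.2, 0],
    [0, 0, -0.3, 0],
    [0, 0, -0.5, 0],
    [0, 0, -0.8, 0],
    [0, 0, -1.0, 0],
    [0, 0, -1.2, 0],
    [0, 0, -1.5, 0],
    [0, 0, -1.5, 0],
    [0, 0, -1.5, 0],
    [0, 0, -1.0, 0],
    [0, 0, 0, 0],
    [0, 0, 0, 0]
  ]
}}

```text
clock: 6.7
eef_pos: [486.7, -197.6, 173.8]
tcp_rot: [3.141, -0.002, -0.11]
contact_force: [0.0, -0.4, -0.6]
opening: 0.348
```

Run:
```python
from h import *
from rig import r
s=r.sense();print(s['clock'],s['eef_pos'],s['tcp_rot'],s['contact_force'],s['opening'])
p,d,c=snap('wrist','w3');q,_,_=snap('scene','s3')
v=np.hstack([cv2.resize(p[150:330,180:380],(400,360)),cv2.resize(q[120:240,170:300],(390,360))]);cv2.imwrite('pics/w3c.png',v[:,:,::-1])
```

```text
6.7 [ 486.71902266 -197.63182625  173.77869712] [ 3.14116540e+00 -1.52262836e-03 -1.10154933e-01] [ 0.02933409 -0.35681393 -0.61632697] 0.34777368600065317
```

View pics/w3c.png

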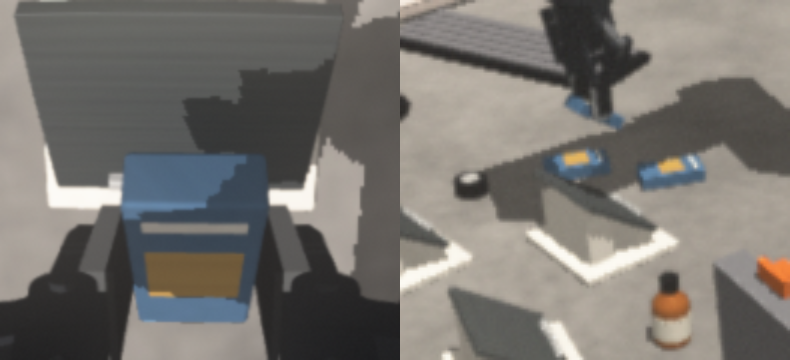

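>>> {"name": "drive_tool", "arguments": {
  "deltas": [
    [0, 0, -0.5, -0.12],
    [0, 0, -0.5, -0.12],
    [0, 0, -0.5, -0.12],
    [0, 0, -0.5, -0.12],
    [0, 0, -0.5, -0.12],
    [0, 0, -0.5, -0.12],
    [0, 0, -0.5, -0.12],
    [0, 0, -0.5, -0.12],
    [0, 0, 0, -0.12],
    [0, 0, 0, -0.12],
    [0, 0, 0, -0.12],
    [0, 0, 0, -0.12]
  ]
}}

```text
clock: 7.8
eef_pos: [485.8, -197.3, 211.9]
tcp_rot: [-3.14, -0.0, 1.336]
contact_force: [0.7, -0.1, -1.4]
opening: 0.344
```

>>> {"name": "drive_tool", "arguments": {
  "deltas": [
    [0, 0, 0, -0.12],
    [0, 0, 0, -0.12],
    [0, 0, 0, -0.12],
    [0, 0, 0, -0.12],
    [0, 0, 0, -0.12],
    [0, 0, 0, -0.12],
    [0, 0, 0, -0.12],
    [0, 0, 0, -0.12],
    [0, 0, 0, -0.12],
    [0, 0, 0, -0.12],
    [0, 0, 0, -0.12],
    [0, 0, 0, -0.12]
  ]
}}

```text
clock: 8.8
eef_pos: [485.8, -197.3, 211.9]
tcp_rot: [3.142, -0.002, 2.776]
contact_force: [-0.2, 0.4, -1.5]
opening: 0.348
```

Run:
```python
from h import *
from rig import r
s=r.sense();print(s['clock'],s['eef_pos'],s['tcp_rot'],s['qpos'],s['opening'])
plan(s,(430,190,220),np.pi-.262)
```

```text
8.8 [ 485.82138904 -197.30970872  211.87884618] [ 3.14155469e+00 -2.08273362e-03  2.77575273e+00] [-3.88639803e-01  2.38744226e-01  1.88249003e+00 -1.11595300e-05
  1.02244145e+00 -1.59359034e+00] 0.3476924449649126
turn -0.104 then shift cm [15.42 35.96 -0.81] rows>= 9.385994047876864
```

>>> {"name": "drive_tool", "arguments": {
  "deltas": [
    [0, 0, 0, -0.104],
    [1.5, 3.6, 0, 0],
    [1.5, 3.6, 0, 0],
    [1.5, 3.6, 0, 0],
    [1.5, 3.6, 0, 0],
    [1.5, 3.6, 0, 0],
    [1.5, 3.6, 0, 0],
    [1.5, 3.6, 0, 0],
    [1.5, 3.6, 0, 0],
    [1.5, 3.6, 0, 0],
    [1.9, 3.56, -0.8, 0],
    [0, 0, 0, 0]
  ]
}}

```text
clock: 9.8
eef_pos: [431.8, 195.7, 221.2]
tcp_rot: [3.139, -0.001, 2.878]
contact_force: [0.6, 0.3, -0.4]
opening: 0.342
```

>>> {"name": "drive_tool", "arguments": {
  "deltas": [
    [0, 0, 0, 0],
    [0, 0, 0, 0]
  ]
}}

```text
clock: 9.97
eef_pos: [432.5, 189.8, 220.2]
tcp_rot: [-3.14, -0.001, 2.875]
contact_force: [0.3, 0.1, -1.4]
opening: 0.343
```

Run:
```python
from h import *
from rig import r
s=r.sense();print(s['clock'],s['eef_pos'],s['tcp_rot'],s['qpos'],s['opening'])
snap('wrist','w4')
```

```text
9.9667 [432.45539407 189.8435425  220.2453478 ] [-3.14025903e+00 -1.12348408e-03  2.87517300e+00] [ 4.10715602e-01  1.47364692e-01  1.97794499e+00 -3.94164909e-04
  1.01799421e+00 -8.93454563e-01] 0.3426776587839417
```

View pics/w4.png

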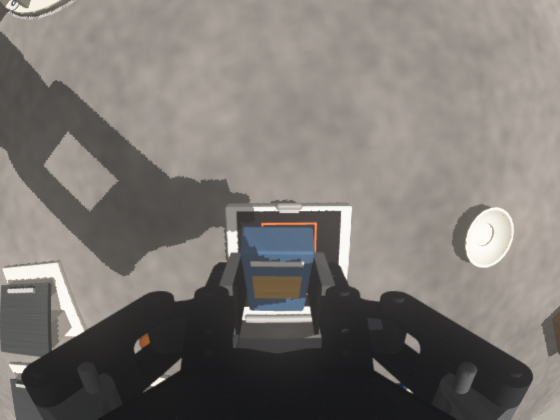

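Run:
```python
from h import *
np.set_printoptions(precision=1,suppress=True)
p,d,f=load('w4')
w=box(mask(p,(0,0,170),(180,60,255)),215,195,360,300)
for row in (208,209,): 
    pass
cols=np.arange(235,272,4).tolist()+np.arange(306,348,4).tolist()
top=[(c,np.flatnonzero(w[:,c])[0]-.5) for c in cols];T=wrist_plane(f,top,20)
print('front',T.mean(0),'yaw',np.degrees(np.arctan2(*np.polyfit(T[:,1],T[:,0],1)[[0]].tolist()*1,1)) if 0 else np.degrees(-np.arctan(np.polyfit(T[:,1],T[:,0],1)[0])))
L=[(np.flatnonzero(w[y])[0]-.5,y) for y in range(212,260,4)];R=[(np.flatnonzero(w[y])[-1]+.5,y) for y in range(212,260,4)]
A=wrist_plane(f,L,20);B=wrist_plane(f,R,20);
ex=np.array([np.cos(-.262),np.sin(-.262)]);ey=np.array([-ex[1],ex[0]])
print('sides ey',(A[:,:2]@ey),(B[:,:2]@ey),'mid',((A+B)[:,:2]@ey).mean()/2,'front ex',T[:,:2]@ex)
o=box(mask(p,(3,120,80),(20,255,255)),255,215,325,262);P=np.argwhere(o)[:,::-1];O=wrist_plane(f,P,20)
print('outline: px',P.min(0),P.max(0));
fr=P[P[:,1]<227];F=wrist_plane(f,fr,20);print('outl front ex',(F[:,:2]@ex).mean(),(F[:,:2]@ex).min(),'ey',(F[:,:2]@ey).min(),(F[:,:2]@ey).max())
c=np.array([506.2,184.7]);print('top est outline ex,ey',c@ex,c@ey)
```

```text
Traceback (most recent call last):
IndexError: index 0 is out of bounds for axis 0 with size 0
```

Run:
```python
from h import *
np.set_printoptions(precision=1,suppress=True)
p,d,f=load('w4')
w=box(mask(p,(0,0,140),(180,70,255)),215,195,360,300)
w=cv2.morphologyEx(w,cv2.MORPH_OPEN,np.ones((3,3)))
ex=np.array([np.cos(-.262),np.sin(-.262)]);ey=np.array([-ex[1],ex[0]])
# take white row/col extents
for c in (250,265,310,330,345):
    k=np.flatnonzero(w[:,c]); 
    if len(k): q=wrist_plane(f,[(c,k[0]-.5)],20)[0];print('front col',c,k[0],q,q[:2]@ex)
for y in (215,225,235,245):
    k=np.flatnonzero(w[y])
    if len(k):
        a,b=wrist_plane(f,[(k[0]-.5,y),(k[-1]+.5,y)],20);print('row',y,k[0],k[-1],a[:2]@ey,b[:2]@ey)
o=box(mask(p,(0,120,60),(20,255,255)),255,215,325,262);P=np.argwhere(o)[:,::-1]
print('outline px',P.min(0),P.max(0),len(P))
fr=P[P[:,1]<227];F=wrist_plane(f,fr,20);print('outl front ex',(F[:,:2]@ex).mean(),(F[:,:2]@ex).min(),'ey',(F[:,:2]@ey).min(),(F[:,:2]@ey).max(),'yaw',np.degrees(-np.arctan(np.polyfit(F[:,1],F[:,0],1)[0])))
c=np.array([506.2,184.7]);print('top est outline ex,ey',c@ex,c@ey)
```

```text
front col 250 195 [427. 162.  20.] 370.4631376011756
front col 265 195 [431.1 176.9  20. ] 370.5544611790797
front col 310 195 [443.1 221.4  20. ] 370.6505715560707
front col 330 195 [448.5 241.5  20. ] 370.607608743323
front col 345 195 [452.5 256.8  20. ] 370.5397682067833
row 215 227 359 241.80553743593688 382.22655204145406
row 225 227 359 241.29838739889556 382.97062379387216
row 235 215 359 227.65059392805207 383.78734880082277
row 245 215 359 226.9144524695077 384.68057768340304
outline px [261 222] [316 251] 238
outl front ex 401.2232184012706 399.87265411672433 ey 277.87014169551503 335.73093441314904 yaw -15.368556724501882
top est outline ex,ey 441.0856931926893 309.50919414570666
```

Run:
```python
from h import *
from rig import r
np.set_printoptions(precision=1,suppress=True)
p,d,f=load('top0')
ex=np.array([np.cos(-.265),np.sin(-.265)]);ey=np.array([-ex[1],ex[0]])
m=box(mask(p,(3,130,80),(20,255,255)),200,165,230,190);P=np.argwhere(m)[:,::-1];P=P[f['d'][P[:,1],P[:,0]]>0];W=depth_pts(f,P)
print(np.c_[W[:,:2]@ex,W[:,:2]@ey,W[:,2]][::6])
for c in (195,205,235):
  u=[(c,y) for y in range(158,196,3)];u=[q for q in u if f['d'][q[1],q[0]]>0];W=depth_pts(f,u);print(c,np.c_[W[:,:2]@ex,W[:,:2]@ey,W[:,2]].round(0).tolist())
plan(r.sense(),(506.9,182.4,66),np.pi-.265)
```

```text
[[535.7 329.9 169. ]
 [533.9 326.8 169.8]
 [537.1 312.7 171.6]
 [533.2 319.1 170.8]
 [536.3 305.1 173. ]
 [531.3 319.4 167.2]
 [534.4 305.1 170.2]
 [528.8 321.6 164.7]
 [531.6 306.9 169.3]
 [535.9 291.7 166.1]
 [529.1 309.2 166.5]
 [532.3 295.4 167.5]
 [525.6 313.1 166.9]
 [529.2 299.8 165. ]
 [522.7 314.7 167.4]
 [526.4 301.6 164.5]
 [521.  311.8 167.4]
 [517.  317.9 167.9]
 [520.3 304.1 168.6]
 [518.7 301.4 167.7]]
195 [[588.0, 415.0, -1.0], [580.0, 413.0, -2.0], [552.0, 368.0, 151.0], [545.0, 366.0, 152.0], [538.0, 363.0, 153.0], [531.0, 362.0, 152.0], [524.0, 361.0, 148.0], [521.0, 372.0, 101.0], [522.0, 396.0, 3.0], [514.0, 394.0, 2.0], [506.0, 392.0, 5.0], [498.0, 391.0, -1.0], [490.0, 388.0, 4.0]]
205 [[595.0, 388.0, -1.0], [586.0, 384.0, 3.0], [578.0, 383.0, 1.0], [551.0, 342.0, 151.0], [544.0, 341.0, 148.0], [537.0, 339.0, 150.0], [529.0, 337.0, 153.0], [538.0, 372.0, -1.0], [529.0, 370.0, 1.0], [520.0, 363.0, 19.0], [512.0, 361.0, 19.0], [504.0, 359.0, 20.0], [496.0, 356.0, 22.0]]
235 [[615.0, 306.0, 0.0], [606.0, 303.0, 0.0], [599.0, 302.0, -2.0], [590.0, 300.0, -1.0], [582.0, 297.0, 2.0], [554.0, 269.0, 152.0], [547.0, 268.0, 149.0], [540.0, 266.0, 152.0], [533.0, 264.0, 151.0], [526.0, 262.0, 153.0], [533.0, 285.0, 0.0], [525.0, 282.0, 2.0], [515.0, 276.0, 26.0]]
turn -0.003 then shift cm [-7.3  1.3 15.4] rows>= 4.109535683270153
```

>>> {"name": "drive_tool", "arguments": {
  "deltas": [
    [-1.8, 0.3, 0, 0],
    [-1.8, 0.3, 0, 0],
    [-1.8, 0.3, 0, 0],
    [-1.9, 0.4, 0, 0],
    [0, 0, 2.5, 0],
    [0, 0, 2.5, 0],
    [0, 0, 2.5, 0],
    [0, 0, 2.5, 0],
    [0, 0, 2.0, 0],
    [0, 0, 2.0, 0],
    [0, 0, 1.4, 0],
    [0, 0, 0, 0]
  ]
}}

```text
clock: 11.02
eef_pos: [505.0, 180.7, 64.0]
tcp_rot: [-3.138, -0.005, 2.871]
contact_force: [-0.5, 0.6, -0.3]
opening: 0.341
```

>>> {"name": "drive_tool", "arguments": {
  "deltas": [
    [0, 0, 0.2, 0],
    [0, 0, 0.2, 0],
    [0, 0, 0, 0]
  ]
}}

```text
clock: 11.27
eef_pos: [507.5, 182.8, 63.7]
tcp_rot: [3.141, 0.001, 2.873]
contact_force: [-0.6, -0.1, -1.1]
opening: 0.346
```

>>> {"name": "drive_tool", "arguments": {
  "deltas": [
    [0, 0, 0.1, 0],
    [0, 0, 0.1, 0],
    [0, 0, 0, 0]
  ]
}}

```text
clock: 11.52
eef_pos: [507.1, 183.3, 61.5]
tcp_rot: [3.141, 0.001, 2.874]
contact_force: [0.1, -0.4, -0.5]
opening: 0.347
```

>>> {"name": "drive_tool", "arguments": {
  "deltas": [
    [0, 0, 0.1, 0],
    [0, 0, 0.1, 0],
    [0, 0, 0, 0]
  ]
}}

```text
clock: 11.77
eef_pos: [506.9, 183.3, 59.1]
tcp_rot: [3.141, 0.0, 2.874]
contact_force: [0.1, 0.2, 0.7]
opening: 0.344
```

>>> {"name": "drive_tool", "arguments": {
  "deltas": [
    [0, 0, 0.1, 0],
    [0, 0, 0, 0]
  ]
}}

```text
clock: 11.93
eef_pos: [506.7, 183.3, 58.4]
tcp_rot: [-3.142, -0.0, 2.874]
contact_force: [-2.9, 0.2, 7.6]
opening: 0.343
```

>>> {"name": "drive_tool", "arguments": {
  "deltas": [
    [0, 0, 0.1, 0],
    [0, 0, 0, 0]
  ]
}}

```text
clock: 12.1
eef_pos: [506.5, 183.4, 57.6]
tcp_rot: [-3.141, -0.001, 2.874]
contact_force: [-4.4, -0.1, 10.8]
opening: 0.341
```

>>> {"name": "drive_tool", "arguments": {
  "deltas": [
    [0, 0, 0.1, 0],
    [0, 0, 0, 0]
  ]
}}

```text
clock: 12.27
eef_pos: [506.2, 183.4, 56.7]
tcp_rot: [-3.141, -0.001, 2.874]
contact_force: [-4.7, 0.2, 11.6]
opening: 0.348
```

>>> {"name": "drive_tool", "arguments": {
  "deltas": [
    [0, 0, 0.1, 0],
    [0, 0, 0.1, 0],
    [0, 0, 0, 0]
  ]
}}

```text
clock: 12.52
eef_pos: [506.0, 183.4, 54.6]
tcp_rot: [-3.141, -0.001, 2.874]
contact_force: [-6.8, 1.2, 12.8]
opening: 0.346
```

>>> {"name": "drive_tool", "arguments": {
  "deltas": [
    [0, 0, 0.1, 0],
    [0, 0, 0.1, 0],
    [0, 0, 0, 0]
  ]
}}

```text
clock: 12.77
eef_pos: [506.1, 183.5, 52.6]
tcp_rot: [-3.141, -0.001, 2.874]
contact_force: [-6.4, 1.8, 11.5]
opening: 0.346
```

Run:
```python
from h import *
from rig import r
s=r.sense();print(s['clock'],s['eef_pos'],s['contact_force'],s['opening'])
p,d,c=snap('wrist','w5');q,_,_=snap('scene','s5')
v=np.hstack([cv2.resize(p[170:350,190:390],(440,396)),cv2.resize(q[195:285,265:365],(360,396))]);cv2.imwrite('pics/w5c.png',v[:,:,::-1])
```

```text
12.7667 [506.08512304 183.45654697  52.62906119] [-6.42440252  1.78772723 11.53497426] 0.34554985503268665
```

View pics/w5c.png

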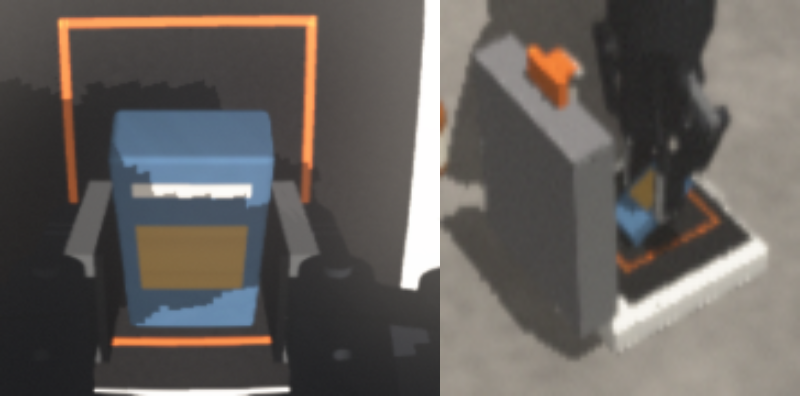

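>>> {"name": "drive_tool", "arguments": {
  "deltas": [
    [0.05, 0, 0.1, 0],
    [0.05, 0, 0.1, 0],
    [0.05, 0, 0.1, 0],
    [0, 0, 0, 0]
  ]
}}

```text
clock: 13.2
eef_pos: [504.9, 183.8, 49.6]
tcp_rot: [-3.141, -0.001, 2.874]
contact_force: [-5.2, 0.6, 10.4]
opening: 0.347
```

>>> {"name": "drive_tool", "arguments": {
  "deltas": [
    [0.05, 0, 0.1, 0],
    [0.05, 0, 0.1, 0],
    [0.05, 0, 0.1, 0],
    [0, 0, 0, 0]
  ]
}}

```text
clock: 13.53
eef_pos: [503.6, 184.2, 46.5]
tcp_rot: [-3.142, -0.001, 2.874]
contact_force: [-3.4, 1.2, 9.7]
opening: 0.342
```

>>> {"name": "drive_tool", "arguments": {
  "deltas": [
    [0.03, 0, 0.1, 0],
    [0.03, 0, 0.1, 0],
    [0, 0, 0, 0]
  ]
}}

```text
clock: 13.78
eef_pos: [502.9, 184.4, 44.5]
tcp_rot: [-3.141, -0.001, 2.874]
contact_force: [-4.6, 1.2, 9.0]
opening: 0.346
```

>>> {"name": "drive_tool", "arguments": {
  "deltas": [
    [0.03, 0, 0.1, 0],
    [0.02, 0, 0.1, 0],
    [0, 0, 0, 0]
  ]
}}

```text
clock: 14.03
eef_pos: [502.3, 184.5, 42.4]
tcp_rot: [-3.141, -0.001, 2.874]
contact_force: [-4.4, 0.7, 7.6]
opening: 0.345
```

>>> {"name": "drive_tool", "arguments": {
  "deltas": [
    [0, 0, 0.1, 0],
    [0, 0, 0, 0]
  ]
}}

```text
clock: 14.2
eef_pos: [502.4, 184.5, 41.5]
tcp_rot: [-3.141, -0.001, 2.874]
contact_force: [-5.5, 1.2, 8.8]
opening: 0.344
```

>>> {"name": "drive_tool", "arguments": {
  "deltas": [
    [0, 0, 0.1, 0],
    [0, 0, 0, 0]
  ]
}}

```text
clock: 14.37
eef_pos: [502.4, 184.5, 40.5]
tcp_rot: [-3.142, -0.001, 2.874]
contact_force: [-4.7, 1.2, 8.6]
opening: 0.344
```

```bash
cat > tilt.py <<'E'
from h import *
from rig import r
import sys
np.set_printoptions(precision=2,suppress=True)
s=r.sense();print(s['clock'],s['eef_pos'],s['contact_force'],s['opening'])
k=sys.argv[1];snap('wrist',k);p,d,f=load(k)
b=(235,180,325,345)
br=cv2.erode(box(mask(p,(12,80,40),(30,255,255)),*b),np.ones((3,3)));bl=cv2.erode(box(mask(p,(95,70,30),(125,255,255)),*b),np.ones((3,3)))
W,_=wrist_depth(f,np.argwhere(br)[:,::-1]);A=np.c_[W[:,:2]-W[:,:2].mean(0),np.ones(len(W))];q=np.linalg.lstsq(A,W[:,2],rcond=None)[0]
print('brass',len(W),W.mean(0),'tilt deg',np.degrees(np.arctan(np.hypot(*q[:2]))),'slope dir',q)
W,_=wrist_depth(f,np.argwhere(br|bl)[:,::-1]);print('all z pct',np.percentile(W[:,2],[2,25,50,75,98]))
E
python3 tilt.py w6
```

```text
14.3667 [502.42 184.54  40.48] [-4.71  1.15  8.58] 0.3435211366958831
brass 1887 [501.6  184.51  37.08] tilt deg 17.929558066966578 slope dir [ 0.3  -0.12 37.08]
all z pct [21.   36.01 38.66 40.28 42.41]
```

Run:
```python
from h import *
np.set_printoptions(precision=2,suppress=True)
for k in ('w3','w5','w6'):
    p,d,f=load(k);b=(225,170,335,345)
    br=cv2.erode(box(mask(p,(12,80,40),(30,255,255)),*b),np.ones((3,3)))
    P=np.argwhere(br)[:,::-1];print(k,P.min(0),P.max(0))
    W,u=wrist_depth(f,P)
    for a in range(P[:,1].min(),P[:,1].max()+1,4):
        i=u[:,1]==a
        if i.sum(): print(a,i.sum(),np.median(W[i],0), np.median(d[a,u[i,0]]))
p=load('w6')[0];v=cv2.resize(p[170:350,190:390],None,fx=3,fy=3);cv2.imwrite('pics/w6c.png',v[:,:,::-1])
```

```text
w3 [254 278] [321 341]
278 47 [ 489.45 -198.87  169.28] 142.32933
282 45 [ 486.11 -198.51  166.97] 145.41235
286 44 [ 483.19 -197.98  165.13] 147.95897
290 43 [ 479.67 -197.34  162.32] 151.62946
294 41 [ 476.02 -196.94  159.65] 155.15288
w5 [226 179] [333 299]
179 90 [468.66 199.17  20.56] 158.60486
183 1 [476.09 219.15  19.7 ] 159.95421
187 1 [477.74 218.51  21.16] 159.00957
191 1 [479.62 218.01  21.52] 159.16959
195 1 [481.74 217.61  20.91] 160.31755
199 1 [483.67 217.12  21.17] 160.59042
203 1 [485.69 216.67  21.09] 161.20811
207 1 [487.66 215.74  20.75] 162.08954
211 1 [489.6  215.25  21.03] 162.34633
215 1 [491.42 214.71  21.76] 162.138
219 1 [494.4  214.51  18.85] 165.7133
223 1 [496.05 213.92  20.17] 164.8943
227 1 [497.78 213.36  21.24] 164.33832
239 1 [504.35 211.52  20.28] 167.049
275 48 [502.82 183.67  50.11] 139.85262
279 47 [505.22 183.25  49.08] 141.49646
283 46 [508.14 182.18  47.6 ] 143.6402
287 45 [510.45 181.92  46.55] 145.34204
291 44 [513.45 180.72  44.63] 148.01108
295 43 [516.75 180.13  43.33] 150.03207
299 42 [519.26 179.23  41.8 ] 152.31015
w6 [226 191] [333 304]
191 67 [469.6  203.97  20.52] 147.8342
239 1 [496.49 213.59  20.39] 154.07327
243 1 [498.05 213.07  21.49] 153.44177
247 1 [500.43 212.71  20.61] 154.91821
267 1 [492.83 176.51  38.56] 138.20084
271 49 [496.7  185.74  39.83] 137.3024
275 48 [498.8  184.9   39.28] 138.41103
279 48 [500.78 184.35  38.96] 139.27422
283 48 [502.58 183.72  38.73] 140.02954
287 47 [505.12 183.56  38.6 ] 140.69496
291 47 [507.25 182.79  37.94] 141.95769
295 46 [508.98 182.04  37.6 ] 142.87656
299 45 [511.59 181.8   37.44] 143.60515
303 46 [513.32 180.85  37.18] 144.45255
```

View pics/w6c.png

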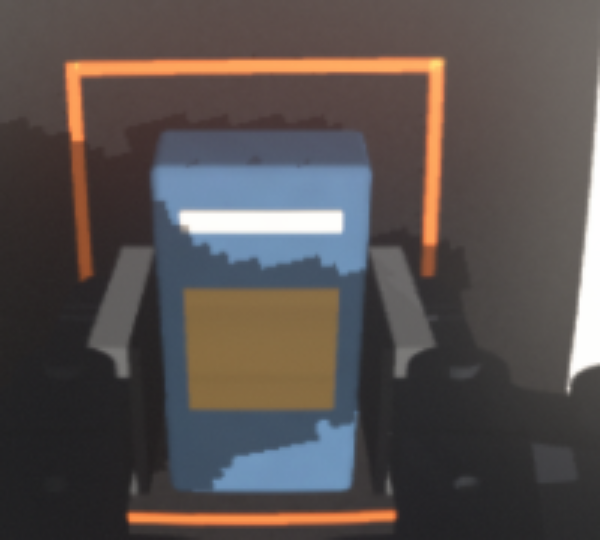

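>>> {"name": "drive_tool", "arguments": {
  "deltas": [
    [0, 0, 0.1, 0],
    [0, 0, 0.1, 0],
    [0, 0, 0, 0]
  ]
}}

```text
clock: 14.67
eef_pos: [502.4, 184.5, 38.5]
tcp_rot: [-3.142, -0.001, 2.874]
contact_force: [-4.5, 1.8, 8.7]
opening: 0.349
```

>>> {"name": "drive_tool", "arguments": {
  "deltas": [
    [0, 0, 0.1, 0],
    [0, 0, 0, 0]
  ]
}}

```text
clock: 14.83
eef_pos: [502.4, 184.5, 37.5]
tcp_rot: [-3.142, -0.001, 2.874]
contact_force: [-4.1, 0.5, 8.6]
opening: 0.344
```

>>> {"name": "drive_tool", "arguments": {
  "deltas": [
    [0, 0, 0.05, 0],
    [0, 0, 0, 0]
  ]
}}

```text
clock: 15.0
eef_pos: [502.4, 184.6, 37.0]
tcp_rot: [-3.142, -0.001, 2.874]
contact_force: [-4.4, 2.0, 8.5]
opening: 0.341
```

```bash
sed -i 's/(12,80,40)/(15,80,40)/; s/b=(235,180,325,345)/b=(248,262,312,312)/' tilt.py; python3 tilt.py w7
```

```text
15.0 [502.43 184.55  37.01] [-4.45  1.99  8.55] 0.3407676245587406
brass 1914 [503.61 183.68  35.81] tilt deg 3.263514877894454 slope dir [-0.05  0.02 35.81]
all z pct [34.18 35.23 35.74 36.2  37.06]
```

>>> {"name": "drive_tool", "arguments": {
  "deltas": [
    [0, 0, 0.05, 0],
    [0, 0, 0, 0]
  ]
}}

```text
clock: 15.22
eef_pos: [502.5, 184.5, 36.7]
tcp_rot: [-3.142, -0.001, 2.874]
contact_force: [-5.6, 1.9, 12.0]
opening: 0.347
```

>>> {"name": "drive_tool", "arguments": {
  "deltas": [
    [0, 0, 0.05, 0],
    [0, 0, 0, 0]
  ]
}}

```text
clock: 15.38
eef_pos: [502.5, 184.6, 36.7]
tcp_rot: [-3.142, -0.001, 2.874]
contact_force: [-7.1, 0.3, 17.8]
opening: 0.347
```

>>> {"name": "drive_tool", "arguments": {
  "deltas": [
    [0, 0, 0.05, 0],
    [0, 0, 0, 0]
  ]
}}

```text
clock: 15.55
eef_pos: [502.5, 184.6, 36.7]
tcp_rot: [3.142, -0.001, 2.874]
contact_force: [-9.3, 0.0, 26.9]
opening: 0.347
```

>>> {"name": "drive_tool", "arguments": {
  "deltas": [
    [0, 0, -0.1, 0],
    [0, 0, 0, 0]
  ]
}}

```text
clock: 15.72
eef_pos: [502.9, 184.5, 36.7]
tcp_rot: [3.141, 0.0, 2.874]
contact_force: [-3.8, 0.8, 13.0]
opening: 0.348
```

```bash
python3 tilt.py w8
python3 - <<'E'
from h import *
np.set_printoptions(precision=1,suppress=True)
p,d,f=load('w8')
ex=np.array([np.cos(-.267),np.sin(-.267)]);ey=np.array([-ex[1],ex[0]])
bl=mask(p,(95,70,30),(125,255,255));bl=box(bl,220,190,340,345)
k=[np.flatnonzero(bl[:,c]) for c in range(262,300,6)];print('col rows',[(a[0],a[-1]) for a in k if len(a)])
rw=[np.flatnonzero(bl[y]) for y in range(235,335,15)];print('row cols',[(a[0],a[-1]) for a in rw if len(a)])
o=mask(p,(0,130,70),(14,255,255));o=box(o,200,180,350,350);P=np.argwhere(o)[:,::-1];
fr=P[P[:,1]<200];re=P[P[:,1]>325]
for n,q in (('front',fr),('rear',re)):
    W=wrist_plane(f,q,20)[:,:2]
    if len(q):print(n,q.min(0),q.max(0),(W@ex).mean(),(W@ey).min(),(W@ey).max())
v=cv2.resize(p[170:350,190:390],None,fx=3,fy=3);cv2.imwrite('pics/w8c.png',v[:,:,::-1])
E
```

```text
15.7167 [502.95 184.53  36.73] [-3.82  0.81 12.99] 0.3482092509430597
brass 1930 [503.96 183.67  35.59] tilt deg 2.4541178169043394 slope dir [-0.04  0.01 35.59]
all z pct [34.07 35.07 35.52 35.93 36.73]
col rows [(np.int64(221), np.int64(337)), (np.int64(221), np.int64(337)), (np.int64(222), np.int64(337)), (np.int64(222), np.int64(337)), (np.int64(221), np.int64(337)), (np.int64(222), np.int64(337)), (np.int64(222), np.int64(337))]
row cols [(np.int64(241), np.int64(312)), (np.int64(244), np.int64(311)), (np.int64(244), np.int64(248)), (np.int64(244), np.int64(309)), (np.int64(245), np.int64(308)), (np.int64(245), np.int64(308)), (np.int64(246), np.int64(308))]
front [210 190] [339 199] 399.77470980359055 279.83967662988596 338.27708112021816
rear [232 343] [321 348] 483.86983524018837 285.64819978083335 334.3456935357562
```

View pics/w8c.png

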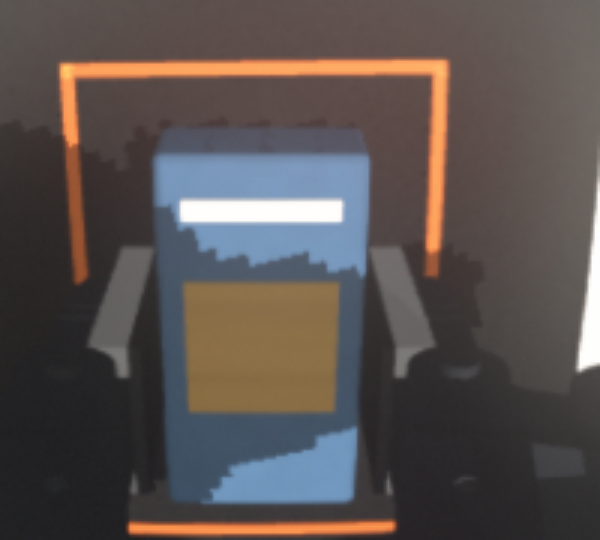

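Run:
```python
from h import *
p,d,f=load('w8')
ex=np.array([np.cos(-.267),np.sin(-.267)]);ey=np.array([-ex[1],ex[0]])
W=wrist_plane(f,[(276,221.5),(276,337.5),(241.5,224),(313,224),(246,330),(308,330),(276,213)],[34]*6+[20])[:,:2]
print(W@ex,W@ey)
import numpy as np
print('tcp',np.array([502.95,184.53])@ex,np.array([502.95,184.53])@ey)
```

```text
[409.08570864 467.47733611 410.17459548 410.17876122 463.13013694
 463.13753483 409.21692636] [309.84039288 309.77980075 295.56867385 325.1448763  295.4937268
 325.02835777 309.80710632]
tcp 436.44265078249333 310.68929170145304
```

>>> {"name": "drive_tool", "arguments": {
  "deltas": [
    [0, 0, -0.05, 0],
    [-0.1, -0.03, 0, 0],
    [-0.1, -0.03, 0, 0],
    [-0.1, -0.03, 0, 0],
    [0, 0, 0, 0],
    [0, 0, 0, 0]
  ]
}}

```text
clock: 16.27
eef_pos: [505.6, 182.7, 36.8]
tcp_rot: [3.141, -0.0, 2.874]
contact_force: [-2.7, 0.4, 6.7]
opening: 0.341
```

>>> {"name": "drive_tool", "arguments": {
  "deltas": [
    [0, 0, 0, 0],
    [0, 0, 0, 0],
    [0, 0, 0, 0],
    [0, 0, 0, 0],
    [0, 0, 0, 0]
  ],
  "jaw": 0.5
}}

```text
clock: 16.68
eef_pos: [505.6, 182.6, 36.4]
tcp_rot: [-3.141, -0.0, 2.874]
contact_force: [-0.4, 0.2, -0.7]
opening: 0.496
```

```bash
python3 tilt.py w9
```

```text
16.6833 [505.55 182.59  36.43] [-0.44  0.19 -0.73] 0.49551675668731077
brass 1986 [506.29 181.94  34.42] tilt deg 0.13911999060543312 slope dir [-0.   -0.   34.42]
all z pct [33.17 33.93 34.36 34.72 35.45]
```

>>> {"name": "drive_tool", "arguments": {
  "deltas": [
    [0, 0, -0.3, 0],
    [0, 0, -0.7, 0],
    [0, 0, -1.5, 0],
    [0, 0, -2.5, 0],
    [0, 0, -2.5, 0],
    [0, 0, -3, 0],
    [0, 0, -3, 0],
    [0, 0, -3, 0],
    [0, 0, -3, 0],
    [0, 0, -3, 0],
    [0, 0, 0, 0]
  ]
}}

```text
clock: 17.65
eef_pos: [508.2, 183.6, 268.3]
tcp_rot: [3.136, 0.008, 2.874]
contact_force: [1.1, -0.9, 0.4]
opening: 0.503
```

>>> {"name": "drive_tool", "arguments": {
  "deltas": [
    [-2.5, 0, 0, 0],
    [-2.5, 0, 0, 0],
    [-2.5, 0, 0, 0],
    [-2.5, 0, 0, 0],
    [-2.5, 0, 0, 0],
    [-2.8, 0, 0, 0],
    [0, 0, 0, 0],
    [0, 0, 0, 0],
    [0, 0, 0, 0]
  ],
  "jaw": 1
}}

```text
clock: 18.4
eef_pos: [652.3, 142.1, 261.3]
tcp_rot: [-3.141, -0.001, 2.874]
contact_force: [-0.4, -0.1, -0.0]
opening: 0.003
```

Run:
```python
from h import *
from rig import r
np.set_printoptions(precision=1,suppress=True)
ex=np.array([np.cos(-.267),np.sin(-.267)]);ey=np.array([-ex[1],ex[0]])
s=r.sense();print(s['clock'],s['eef_pos'],s['eef_pos'][:2]@ex,s['eef_pos'][:2]@ey,s['tcp_rot'],s['opening'])
p,d,c=snap('wrist','w10')
p,d,f=load('w10')
m=mask(p,(3,150,80),(16,255,255));W,u=wrist_depth(f,np.argwhere(m)[:,::-1]);i=W[:,2]>120;T=np.c_[W[i][:,:2]@ex,W[i][:,:2]@ey,W[i][:,2]]
print('tab',i.sum(),u[i].min(0),u[i].max(0),np.percentile(T,[2,50,98],axis=0))
i=(W[:,2]<40);T=np.c_[W[i][:,:2]@ex,W[i][:,:2]@ey,W[i][:,2]];print('outline',np.percentile(T,[1,50,99],axis=0))
```

```text
18.4 [652.3 142.1 261.3] 591.6964940551982 309.1970703890388 [-3.1 -0.   2.9] 0.00316425760416408
tab 1341 [250 116] [308 147] [[518.2 292.1 164.7]
 [531.7 310.1 167.5]
 [539.1 328.1 170.2]]
outline [[398.  279.6  18.3]
 [436.  307.7  20.3]
 [484.4 338.1  22.2]]
```

View pics/w10.png

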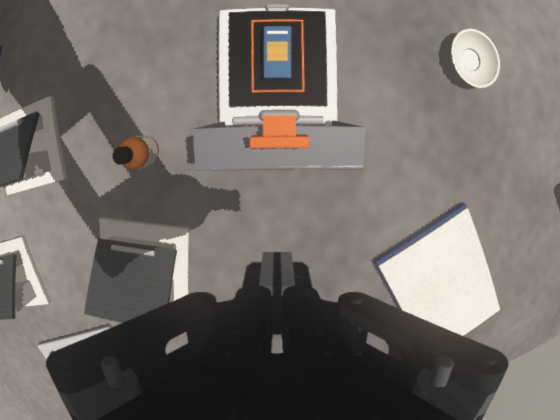

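>>> {"name": "drive_tool", "arguments": {
  "deltas": [
    [0, 0, 2.5, 0],
    [0, 0, 2.5, 0],
    [0, 0, 2.5, 0],
    [0, 0, 2.0, 0],
    [0, 0, 1.3, 0],
    [0.5, 0, 0, 0],
    [0.5, 0, 0, 0],
    [0.3, 0, 0, 0],
    [0, 0, 0, 0]
  ]
}}

```text
clock: 19.2
eef_pos: [640.5, 146.1, 155.3]
tcp_rot: [3.141, 0.002, 2.874]
contact_force: [0.6, 0.2, -0.4]
opening: 0.0
```

>>> {"name": "drive_tool", "arguments": {
  "deltas": [
    [0.3, 0, 0, 0],
    [0.3, 0, 0, 0],
    [0.3, 0, 0, 0],
    [0, 0, 0, 0]
  ]
}}

```text
clock: 19.53
eef_pos: [631.4, 148.1, 153.9]
tcp_rot: [3.142, -0.0, 2.874]
contact_force: [0.6, -0.2, 0.6]
opening: -0.0
```

>>> {"name": "drive_tool", "arguments": {
  "deltas": [
    [0.2, 0, 0, 0],
    [0.2, 0, 0, 0],
    [0.2, 0, 0, 0],
    [0, 0, 0, 0]
  ]
}}

```text
clock: 19.87
eef_pos: [625.8, 149.6, 153.6]
tcp_rot: [-3.142, -0.0, 2.874]
contact_force: [0.8, -0.0, -0.1]
opening: 0.002
```

>>> {"name": "drive_tool", "arguments": {
  "deltas": [
    [0.2, 0, 0, 0],
    [0.2, 0, 0, 0],
    [0.2, 0, 0, 0],
    [0, 0, 0, 0]
  ]
}}

```text
clock: 20.2
eef_pos: [619.9, 151.2, 153.5]
tcp_rot: [-3.142, -0.0, 2.874]
contact_force: [-0.6, 0.0, 0.5]
opening: 0.003
```

>>> {"name": "drive_tool", "arguments": {
  "deltas": [
    [0.3, 0, 0, 0],
    [0.3, 0, 0, 0],
    [0.3, 0, 0, 0],
    [0, 0, 0, 0]
  ]
}}

```text
clock: 20.53
eef_pos: [610.9, 153.7, 153.5]
tcp_rot: [-3.141, -0.001, 2.874]
contact_force: [-0.2, -0.3, 0.2]
opening: 0.002
```

```bash
cat > cov.py <<'E'
from h import *
from rig import r
import sys
np.set_printoptions(precision=1,suppress=True)
ex=np.array([np.cos(-.267),np.sin(-.267)]);ey=np.array([-ex[1],ex[0]])
s=r.sense();print(s['clock'],s['eef_pos'][:2]@ex,s['eef_pos'][:2]@ey,s['eef_pos'][2],s['contact_force'])
for n in ('top','scene'):
    k=sys.argv[1]+n;snap(n,k);p,d,f=load(k)
    b=(185,150,250,260) if n=='top' else (260,190,370,280)
    m=cv2.erode(box(mask(p,(3,150,80),(16,255,255)),*b),np.ones((2,2)));P=np.argwhere(m)[:,::-1];P=P[d[P[:,1],P[:,0]]>0];W=depth_pts(f,P);i=W[:,2]>30
    T=np.c_[W[i][:,:2]@ex,W[i][:,:2]@ey,W[i][:,2]]
    if i.sum():print(n,i.sum(),'tab',np.percentile(T,[5,50,95],axis=0).tolist())
E
python3 cov.py c1
```

```text
20.5333 548.7211958637456 309.43060191785867 153.49512382082563 [-0.2 -0.3  0.2]
top 9 tab [[505.52734466241947, 318.89536980452556, 165.40101941823153], [510.170647037697, 321.78355364734824, 167.5760189624859], [512.5379140890658, 326.0508699064724, 170.3631331575004]]
scene 74 tab [[501.85483920806155, 155.64575547317477, 43.066026266664224], [519.6310203574596, 316.0999726243374, 161.78527415062933], [551.7133291981394, 330.70160975262127, 170.46770371102463]]
```

>>> {"name": "drive_tool", "arguments": {
  "deltas": [
    [0.36, 0, -0.03, 0],
    [0.36, 0, -0.03, 0],
    [0.36, 0, -0.03, 0],
    [0.36, 0, -0.03, 0],
    [0.36, 0, -0.03, 0],
    [0.36, 0, -0.03, 0],
    [0.36, 0, 0, 0],
    [0.36, 0, 0, 0]
  ]
}}

```text
clock: 21.3
eef_pos: [583.4, 161.3, 155.4]
tcp_rot: [-3.142, -0.0, 2.874]
contact_force: [-0.3, 0.1, -0.2]
opening: 0.002
```

>>> {"name": "drive_tool", "arguments": {
  "deltas": [
    [0.39, 0, 0.04, 0],
    [0.39, 0, 0.04, 0],
    [0.39, 0, 0.04, 0],
    [0.39, 0, 0.04, 0],
    [0.39, 0, 0.04, 0],
    [0.39, 0, 0.04, 0]
  ]
}}

```text
clock: 21.8
eef_pos: [560.9, 167.5, 152.9]
tcp_rot: [3.142, -0.0, 2.874]
contact_force: [-0.3, -0.4, -0.5]
opening: 0.004
```

>>> {"name": "drive_tool", "arguments": {
  "deltas": [
    [0.37, 0, 0.15, 0],
    [0.37, 0, 0.15, 0],
    [0.37, 0, 0.15, 0],
    [0.37, 0, 0.15, 0],
    [0.37, 0, 0.15, 0],
    [0.37, 0, 0.15, 0],
    [0, 0, 0, 0]
  ]
}}

```text
clock: 22.38
eef_pos: [538.9, 173.3, 143.5]
tcp_rot: [-3.141, -0.001, 2.874]
contact_force: [-0.2, 1.1, -0.3]
opening: 0.002
```

```bash
python3 cov.py c2
```

```text
22.3833 474.0929330580436 309.32904148601847 143.5142102158643 [-0.2  1.1 -0.3]
scene 89 tab [[431.5100821300798, 155.0783393143112, 44.445119001636584], [437.20319526978346, 305.4749725324663, 132.7284711477655], [551.9284214340206, 329.0908802634438, 139.5368621275037]]
```

>>> {"name": "drive_tool", "arguments": {
  "deltas": [
    [0.37, 0, 0.2, 0],
    [0.37, 0, 0.2, 0],
    [0.37, 0, 0.2, 0],
    [0.37, 0, 0.2, 0],
    [0.37, 0, 0.2, 0],
    [0.37, 0, 0.2, 0]
  ]
}}

```text
clock: 22.98
eef_pos: [518.0, 179.2, 131.7]
tcp_rot: [-3.141, -0.0, 2.874]
contact_force: [0.5, 0.0, 1.2]
opening: 0.001
```

>>> {"name": "drive_tool", "arguments": {
  "deltas": [
    [0.34, 0, 0.27, 0],
    [0.34, 0, 0.27, 0],
    [0.34, 0, 0.27, 0],
    [0.34, 0, 0.27, 0],
    [0.34, 0, 0.27, 0],
    [0.34, 0, 0.27, 0]
  ]
}}

```text
clock: 23.48
eef_pos: [498.5, 184.6, 115.5]
tcp_rot: [3.142, 0.0, 2.874]
contact_force: [1.2, 0.1, -0.3]
opening: -0.002
```

>>> {"name": "drive_tool", "arguments": {
  "deltas": [
    [0.28, 0, 0.34, 0],
    [0.28, 0, 0.34, 0],
    [0.28, 0, 0.34, 0],
    [0.28, 0, 0.34, 0],
    [0.28, 0, 0.34, 0],
    [0.28, 0, 0.34, 0],
    [0, 0, 0, 0]
  ]
}}

```text
clock: 24.07
eef_pos: [481.6, 188.9, 94.6]
tcp_rot: [-3.141, -0.001, 2.874]
contact_force: [0.2, -0.0, 1.4]
opening: -0.003
```

```bash
python3 cov.py c3
```

```text
24.0667 414.6982951851515 309.23430909893466 94.57900240121938 [ 0.2 -0.   1.4]
scene 30 tab [[379.00153584619227, 153.02783727295542, 44.18598097366903], [545.505441486619, 160.4507588730496, 50.07114691340345], [552.4889873848949, 319.54042190463343, 66.17411508687594]]
```

>>> {"name": "drive_tool", "arguments": {
  "deltas": [
    [0.15, 0, 0.28, 0],
    [0.15, 0, 0.28, 0],
    [0.15, 0, 0.28, 0],
    [0.15, 0, 0.26, 0],
    [0, 0, 0, 0]
  ]
}}

```text
clock: 24.58
eef_pos: [476.2, 190.4, 83.8]
tcp_rot: [-3.141, -0.001, 2.874]
contact_force: [0.4, 0.2, 0.5]
opening: 0.003
```

>>> {"name": "drive_tool", "arguments": {
  "deltas": [
    [0, 0, 0.15, 0],
    [0, 0, 0.15, 0],
    [0, 0, 0, 0]
  ]
}}

```text
clock: 24.83
eef_pos: [476.8, 190.5, 81.1]
tcp_rot: [-3.141, -0.0, 2.874]
contact_force: [-0.4, 0.9, 0.8]
opening: -0.005
```

>>> {"name": "drive_tool", "arguments": {
  "deltas": [
    [0, 0, 0.1, 0],
    [0, 0, 0.1, 0],
    [0, 0, 0, 0]
  ]
}}

```text
clock: 25.08
eef_pos: [476.8, 190.5, 79.3]
tcp_rot: [3.142, -0.0, 2.874]
contact_force: [-0.1, 0.6, 0.7]
opening: 0.0
```

>>> {"name": "drive_tool", "arguments": {
  "deltas": [
    [0, 0, 0.1, 0],
    [0, 0, 0.1, 0],
    [0, 0, 0, 0]
  ]
}}

```text
clock: 25.33
eef_pos: [476.4, 190.6, 77.6]
tcp_rot: [-3.142, -0.001, 2.874]
contact_force: [-2.5, 1.5, 5.6]
opening: -0.001
```

>>> {"name": "drive_tool", "arguments": {
  "deltas": [
    [0, 0, 0.1, 0],
    [0, 0, 0, 0]
  ]
}}

```text
clock: 25.5
eef_pos: [476.2, 190.7, 76.6]
tcp_rot: [-3.141, -0.001, 2.873]
contact_force: [-4.0, 1.2, 5.5]
opening: 0.001
```

>>> {"name": "drive_tool", "arguments": {
  "deltas": [
    [0, 0, 0.1, 0],
    [0, 0, 0, 0]
  ]
}}

```text
clock: 25.67
eef_pos: [476.2, 190.6, 75.5]
tcp_rot: [-3.141, -0.001, 2.874]
contact_force: [-2.8, 0.5, 4.3]
opening: -0.002
```

>>> {"name": "drive_tool", "arguments": {
  "deltas": [
    [0, 0, 0.1, 0],
    [0, 0, 0, 0]
  ]
}}

```text
clock: 25.83
eef_pos: [476.3, 190.6, 74.5]
tcp_rot: [-3.141, -0.001, 2.874]
contact_force: [-3.3, 0.6, 4.0]
opening: -0.003
```

>>> {"name": "drive_tool", "arguments": {
  "deltas": [
    [0, 0, 0.1, 0],
    [0, 0, 0, 0]
  ]
}}

```text
clock: 26.0
eef_pos: [476.5, 190.5, 73.4]
tcp_rot: [-3.141, -0.0, 2.874]
contact_force: [-1.4, 1.2, 1.2]
opening: 0.001
```

>>> {"name": "drive_tool", "arguments": {
  "deltas": [
    [0, 0, 0.1, 0],
    [0, 0, 0, 0]
  ]
}}

```text
clock: 26.17
eef_pos: [476.8, 190.5, 72.2]
tcp_rot: [-3.142, -0.0, 2.874]
contact_force: [-0.6, 0.1, 1.3]
opening: 0.003
```

>>> {"name": "drive_tool", "arguments": {
  "deltas": [
    [0, 0, 0.1, 0],
    [0, 0, 0, 0]
  ]
}}

```text
clock: 26.33
eef_pos: [477.0, 190.5, 71.2]
tcp_rot: [3.142, 0.0, 2.874]
contact_force: [0.1, -0.6, -1.0]
opening: -0.001
```

>>> {"name": "drive_tool", "arguments": {
  "deltas": [
    [0, 0, 0.1, 0],
    [0, 0, 0, 0]
  ]
}}

```text
clock: 26.5
eef_pos: [477.1, 190.5, 70.8]
tcp_rot: [3.141, 0.0, 2.874]
contact_force: [-3.3, -0.5, 8.0]
opening: 0.002
```

>>> {"name": "drive_tool", "arguments": {
  "deltas": [
    [0, 0, 0.05, 0],
    [0, 0, 0, 0]
  ]
}}

```text
clock: 26.67
eef_pos: [477.1, 190.6, 70.7]
tcp_rot: [3.141, 0.0, 2.874]
contact_force: [-3.7, -2.3, 14.3]
opening: 0.002
```

>>> {"name": "drive_tool", "arguments": {
  "deltas": [
    [0, 0, 0.05, 0],
    [0, 0, 0, 0]
  ]
}}

```text
clock: 26.83
eef_pos: [477.1, 190.6, 70.6]
tcp_rot: [3.141, 0.0, 2.874]
contact_force: [-5.6, -1.6, 20.8]
opening: -0.003
```

Firm stop at the shut height. Back off and look.

>>> {"name": "drive_tool", "arguments": {
  "deltas": [
    [0, 0, -0.2, 0],
    [0, 0, -0.5, 0],
    [0, 0, -1, 0],
    [0, 0, -2, 0],
    [0, 0, -3, 0],
    [0, 0, -3, 0],
    [0, 0, -3, 0],
    [0, 0, -3, 0],
    [0, 0, 0, 0],
    [0, 0, 0, 0],
    [0, 0, 0, 0],
    [0, 0, 0, 0]
  ]
}}

```text
clock: 27.83
eef_pos: [476.1, 190.2, 225.4]
tcp_rot: [-3.14, -0.002, 2.874]
contact_force: [0.4, -0.1, -0.4]
opening: -0.003
```

```bash
python3 cov.py c4
python3 - <<'E'
from h import *
ex=np.array([np.cos(-.267),np.sin(-.267)]);ey=np.array([-ex[1],ex[0]])
snap('wrist','w11');p,d,f=load('w11')
a=np.argwhere(np.ones((420,560)))[:,::-1][::3];W,_=wrist_depth(f,a);X=W[:,:2]@ex;Y=W[:,:2]@ey
for lo in range(385,475,15):
    i=(abs(Y-309)<50)&(X>lo)&(X<lo+15)&(W[:,2]<100)
    if i.sum()>20:print(lo,i.sum(),np.median(W[i,2]))
q=load('c4scene')[0];v=np.hstack([cv2.resize(p,(480,360)),cv2.resize(q[150:300,180:360],(320,267))[:,:] if 0 else cv2.resize(q[150:330,180:340],(320,360))]);cv2.imwrite('pics/w11c.png',v[:,:,::-1])
E
```

```text
27.8333 409.0294954066559 309.07080073012855 225.37729467833444 [ 0.4 -0.1 -0.4]
top 66 tab [[368.9366042775128, 292.3978914095972, 33.055965540042905], [374.6506346528757, 308.98599353296186, 36.08303397751153], [380.36316054757316, 324.38784554491446, 39.322047627470845]]
scene 28 tab [[538.304734876862, 152.8798206354911, 42.483806867660036], [546.6249464227448, 159.69349651912137, 48.929957113948056], [553.9552140635004, 164.64312491109752, 52.891452527960695]]
385 702 53.59112105103803
400 540 53.8567569984088
415 547 53.89741986216441
430 518 53.97224314623388
445 485 54.00296795421651
460 332 53.929360375279494
```

View pics/w11c.png

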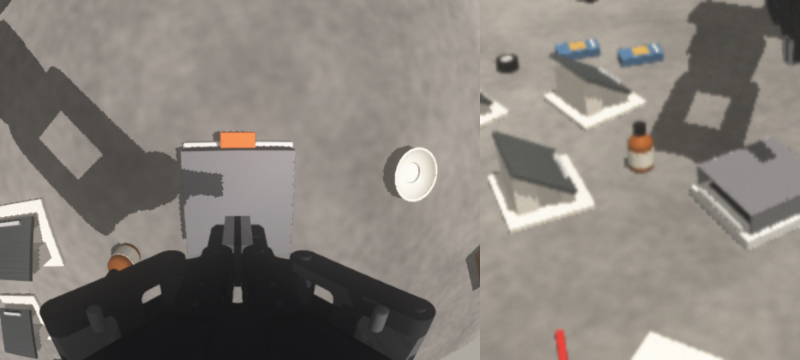

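The cover is shut and level: its top reads 53.6–54.0 mm all along. The bottle, dish and puck have not moved.

```bash
python3 -c "
from rig import job
print(job.sign_off())"
```

```text
the job is handed in; nothing more can be done
None
```

The standard is in the case with the cover latched shut, and I handed the job in at about 28 s of the 64 s allowed.

- **Placing the standard:** I gripped it across its 30 mm width at 22 N. The tool cannot tilt, so I set its lower edge on the pad and let it pivot flat while still held. The force on the pad was about 8–13 N while it pivoted, with a brief peak of 27 N (limit 40 N), and I let go only once it was down. Before the cover closed, its tilt measured 0.1° and it sat square, brass face up, close to the middle of the outline.
- **Closing the cover:** I swung it over from behind with the closed fingers and pressed the front edge. The catch gave at about 6 N in the readings, below the stated 9 N. I then pressed on to 21 N against the firm stop (limit 35 N). After backing off, the cover stayed shut, with its top level at about 54 mm.
- **Other objects:** The bottle, dish and puck look unmoved in the last pictures, and the robot is clear of everything.
- **Checks that disagreed:** Position readings between cameras differed by 2–3 mm. One tilt reading during the lowering was wrong because the orange outline got into the colour mask; I corrected it before relying on it. I can't see the standard now that the cover is shut.

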